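# Fold down the pin holder and snap the pin case shut

## Task

Close up the blue pin case: push the upright yellow pin holder over until it lies flat in the case, then swing the lid shut over it and press its front edge down until the spring catch snaps over it and keeps it fully closed. Only push with the fingers: do not pinch the holder or the lid, do not slam the lid, do not lift or shove the case, and leave the small carton, the angle bracket, the plug gauge and the black nose piece beside it where they are.

Things in the scene. Friction and masses are not known exactly. Their poses are not given: they have to be found in the camera images.
- case: Open blue sheet-steel case, loose, about 2.2 kg on rubber feet, 140 mm deep (x), 180 mm wide (y), rim 47 mm above its underside, walls 2.5 mm. Origin: centre of its underside, on the worktop. Its x axis points from the front wall (catch, nearer the robot) to the back wall (lid hinge), y along the hinges, z up. Spare parts are fixed inside, below the rim.
- holder (a joint): Hinge of the yellow pin holder, rad: 0 = folded flat in the case (its stop, where it must end), 1.57 = upright, at most 1.75; starts at 1.40 to 1.68. Turns about the case's y through point holder_hinge: from upright its free edge goes towards the back (+x of the case) and down. Stiff: stays where left, needs about 2 N at its free edge.
- holder_hinge (a point): Middle of the holder's hinge line, 53 mm in front of the case's centre (-x), 36 mm above the case's underside. Fixed to the holder: the axes turn with it; its x runs from the hinge to the free edge.
- holder_edge (a point): Middle of the holder's free edge on its front face (towards the robot when upright, on top when folded), 95 mm from the hinge line, 2 mm off it. The holder is a plate 164 mm wide, 3.5 mm thick. Pins under two straps cover this face from 7 to 73 mm from the hinge, up to 14 mm proud; the bare 22 mm strip along the free edge is the place to push.
- holder_face: Front sheet of the holder (towards the robot when upright). Same origin and axes as holder_hinge. Pressing this and holder_back between the fingers at once counts as pinching.
- holder_back: Back sheet of the holder. Same origin and axes as holder_hinge.
- lid (a joint): Lid hinge, rad: 0 = fully shut (stop), 1.57 = upright, at most 1.9; starts leaning back at 1.57 to 1.72. Turns about the case's y through point lid_hinge; stiff, stays where left, needs about 3 N at its front edge when upright. Closing, it meets the spring catch at about 0.07 rad; from there 5 to 10 N straight down at the front edge snap it past, and it stays at 0 to 0.02 rad.
- lid_hinge (a point): Middle of the lid's hinge line, 70 mm behind the case's centre (+x), 47 mm above the case's underside. Fixed to the lid: the axes turn with it; the lid runs from here along its -x.
- lid_edge (a point): Middle of the lid's front edge on its smooth outer face, 140 mm from the hinge line; the lid is 180 mm wide and 17 mm deep over its skirts, so this face lies 17 mm from the hinge line: behind the lid (away from the robot) while it stands open, on top, 64 mm above the worktop, when it is shut.
- lid_skin: Outer sheet of the lid. Same origin and axes as lid_hinge.
- lid_inside: Inner lining and front skirt of the lid. Same origin and axes as lid_hinge. Pressing this and lid_skin between the fingers at once counts as pinching.
- catch (a joint): Spring catch, rad: 0 = at rest, up to 0.15 when pushed outwards; springs back by itself.
- catch_top (a point): Top of the spring catch, a steel tongue 26 mm wide in front of the middle of the case's front wall (91 mm in front of the case's centre, 68 mm above the worktop). It needs no touching.
- carton: Bystander: small closed brown cardboard carton with a blue stripe on its label, 65x70x55 mm. Origin: centre of its underside.
- bracket: Bystander: bent galvanised angle bracket, 42x81x48 mm. Origin: centre of its underside.
- gauge: Bystander: black plug gauge with steel ends, lying, 12x98x12 mm, long along its y. Origin: centre of its underside.
- nose: Bystander: black nose piece of a rivet gun, standing, 17x19x27 mm. Origin: centre of its underside.
Not all that is in view belongs to the job. What is shaped like the case but purple is not meant.

How it is judged:
On the way, in this order (a step that is already met when the one before it is completed fails the run):
1. the pin holder lies folded in the case while the lid is still open (value of joint holder below 0.06 rad and value of joint lid above 0.8 rad), for 0.2 s.
2. the lid is shut past the catch (value of joint lid below 0.03 rad), for 0.2 s.
At the end, for the whole second after the job is handed in: The holder is folded (within 0.06 rad of flat) and the lid shut over it (within 0.03 rad of its stop), held by the catch, which has sprung back (below 0.03 rad); the case is at rest (value of joint holder below 0.06 rad and value of joint each of lid, catch below 0.03 rad and linear speed of case below 0.01 m/s); the robot touches nothing.
It fails at once if the lid is swung down while the holder still stands up (value of joint lid below 0.7 rad and value of joint holder above 0.3 rad).
It fails at once if the lid is slammed (faster than 3 rad/s while more than 0.15 rad open) (value of joint lid above 0.15 rad and velocity of joint lid below -3 rad/s).
It fails at once if the holder or the lid is pinched between the fingers (pressed on both faces at once) ((contact force between the fingers and holder_face above 1.5 N and contact force between the fingers and holder_back above 1.5 N) or (contact force between the fingers and lid_skin above 1.5 N and contact force between the fingers and lid_inside above 1.5 N)).
It fails at once if the case is lifted or shoved by more than 25 mm, or tipped (distance of case from where it was at the start of the episode above 0.025 m or angle between case's own z axis and vertical above 0.08 rad).
It fails at once if a bystander is moved by more than 15 mm (distance of any of carton, bracket, gauge, nose from where it was at the start of the episode above 0.015 m).
It also fails if it takes over 53 s, if anything falls off the work surface, if the arm or the gripper's body presses on something with over 40 N, if the wrist force passes 120 N, or if a joint passes its speed limit or range.

## Robot

A 6-joint arm with a two-finger parallel gripper is mounted at the origin on a cart in front of the work surface, level with it; the furniture and walls round the work are solid. World frame = base frame: x ahead of the robot, y to its left, z up, the work surface at z = 0. Lengths are in m, angles in rad, forces in N, time in s.
With the tool pointing down it reaches from about 0.375 to 0.9 m from the base axis. Payload 3.1 kg.
Tool frame: the origin (TCP) lies between the finger pads; the fingertips stand 11 mm ahead of it and the grasp point (between the pads) lies 8 mm behind it; z points along the fingers, y is the direction in which the jaws open and shut (so a half turn about z gives the same grasp; the last joint's range is limited). The gripper opens to 85 mm and grips with 20 to 120 N. Pads are 22 mm wide; open, the fingers measure 114 mm over their backs; the gripper's body (76 mm by 85 mm) begins 54 mm behind the grasp point. The pads swing forward as they close: fully open they stand 13 mm farther back than shut.
Start: joints at [-1.397, 0.527, 1.433, -0, 1.181, -0.178], TCP at [0.216, -0.586, 0.242] pointing down, gripper open.
Joint ranges: [-3.08, 3.08], [-0.75, 2.2], [0.22, 2.44], [-1.43, 4.57], [0, 2.65], [-2.85, 2.85]. Speed limits (rad/s): [2.79, 2.79, 3.14, 3.14, 3.14, 3.14].

## Interface

Orientations are given as a unit quaternion [x, y, z, w].
In Python, from station import manip gives the robot as it stands. The module is installed in compiled form; this text tells all that it offers.
- The arm moves only by the tool arm_command, never from a script. Its argument "rows" is a list of rows, each a list of 3 entries, a list of its own where there are three numbers: the shift along the world's x, y, z in mm, then the turn about the world's z in rad, then the closure, from -1 (fully open) to 1 (shut), so that 0 is half open. A call has 1 to 12 rows; each row shifts and turns the commanded pose from where the row before left it; what a row does not reach is not made up. A row lasts 1/8 s, in which the tool goes at most 62.5 mm and 10.7 degrees, less where a joint would pass 70% of its speed; a pose out of reach is approached as far as the arm can. A call with a gripper value outside its range is refused whole. The fingers move at their own pace and stop on an object; "squeeze" is the grip in N (left out, the last holds). Time passes only in rows, so rows that do not move let the fingers close. It gives the time, the measured TCP pose, the force and the opening at its end, in the units of the state.
- manip.sense(): the state, without advancing time (a new reading comes with each control period).
- manip.snapshot(name): name is "scene" or "top" or "wrist"; returns the picture (480x640x3 uint8, blue, green, red); there is no depth.
- manip.get_calibration(name): a dict with "fovy" (degrees; the focal length in pixels is half the picture's height over the tangent of half this angle, whatever the lens; pixels are square), "cx", "cy" (the principal point, pixels), "k1" (the pictures are not rectified: a ray, as slopes to the right and down, at radius r is drawn at 1 + k1 r^2 times it, then the intrinsics apply), "R" (3x3) and "t" (3): a world point X has camera coordinates R X + t. Camera axes: x right, y down, z forward; pixel columns grow to the right and rows downward; lengths in m; the calibration is good to about 2 mm. A picture is of the moment at which its call begins: read the wrist's pose just before it. get_calibration takes no time and is no camera call; for the wrist camera it gives the pose at the moment of the call.
- manip.sign_off(): hands the job in, once; it reports no verdict.
The state is a dict: "t": time; "q": joint angles; "qd": joint speeds; "tau": joint torques, N m; "tcp_pos": TCP position; "tool_rot": TCP orientation; "force": force on the tool from outside, world axes, zero at the start; "ft_torque": the same for the moment, N m; "finger_gap": opening from 0.0 (shut) to 1.0 (fully open).
Only numpy, scipy, OpenCV 4.12 (cv2) and the standard library are available. Lean on these libraries where they do the work, as an engineer would, in place of code of your own. Each camera call takes 0.05 s, during which the arm holds its last target.

## Working session

There is one attempt and no reset: what is moved stays moved. The work goes in short steps, Python scripts to look and compute and a tool call to move; the robot and the scene stay as the last step left them, time stands still between calls to the robot, and variables do not carry over. Pictures are saved under pics/ and viewed, and the job is handed in when it is done.

Besides the shell and the picture viewer there is one more tool, called after "Call:" by a JSON object that holds its "name" and its "arguments", one argument or row to a line. arm_command: Moves the arm, as the interface text tells. Its arguments: {"type":"object","properties":{"rows":{"type":"array","items":{"type":"array"}},"squeeze":{"type":"number"}},"required":["rows"]}

```bash
mkdir -p pics
python3 - <<'E'
from station import manip
import cv2
s=manip.sense();print(s)
for n in("scene","top"):
    im=manip.snapshot(n);cv2.imwrite(f"pics/{n}0.png",im);print(n,manip.get_calibration(n))
E
```

```text
{'t': 0.0, 'q': array([-1.39651478e+00,  5.28450453e-01,  1.43391810e+00, -1.51582252e-05,
        1.18137676e+00, -1.78503333e-01]), 'qd': array([-0.00033479, -0.00048069, -0.00119555, -0.00108023, -0.00030814,
        0.00058661]), 'tau': array([ 2.40375684e-04, -4.42352092e+01, -1.78022432e+01, -4.36966784e-04,
        8.21317808e-03,  1.32917805e-05]), 'tcp_pos': array([ 0.21584479, -0.58580556,  0.24133821]), 'tool_rot': array([ 9.84482073e-01,  1.75481880e-01, -4.73653217e-06, -1.07634133e-03]), 'force': array([ 0.34748687, -0.0954992 ,  0.29108161]), 'ft_torque': array([0.01973928, 0.01747681, 0.05177904]), 'finger_gap': 1.0043785486808547}
scene {'fovy': 45.911167601648515, 'cx': 319.31655638596834, 'cy': 239.65547177128227, 'k1': -0.1704207449170383, 'R': array([[-0.46519011, -0.88510423, -0.01373574],
       [-0.54750094,  0.2998774 , -0.7812274 ],
       [ 0.69558672, -0.35589893, -0.6240954 ]]), 't': array([0.1094915 , 0.37797287, 0.99287545])}
top {'fovy': 43.49108818349003, 'cx': 322.21551795233705, 'cy': 236.01906295264234, 'k1': -0.03258672574282451, 'R': array([[-5.18360132e-04, -9.99999474e-01, -8.85406721e-04],
       [-9.98602651e-01,  5.64424010e-04, -5.28434112e-02],
       [ 5.28438831e-02,  8.56777581e-04, -9.98602418e-01]]), 't': array([-0.15304154,  0.50090317,  1.47124721])}
```

View pics/scene0.png

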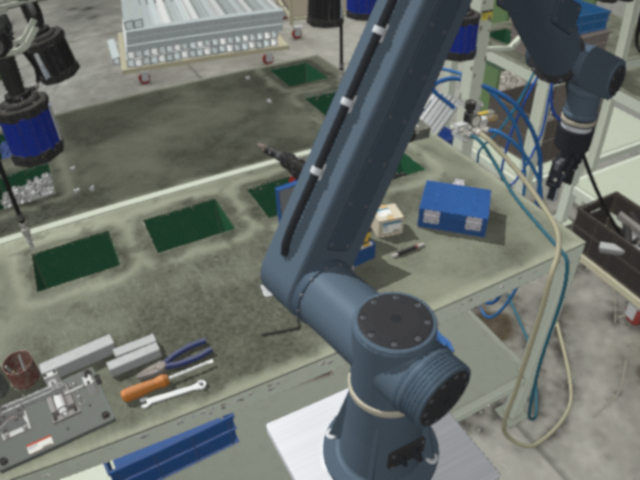

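View pics/top0.png

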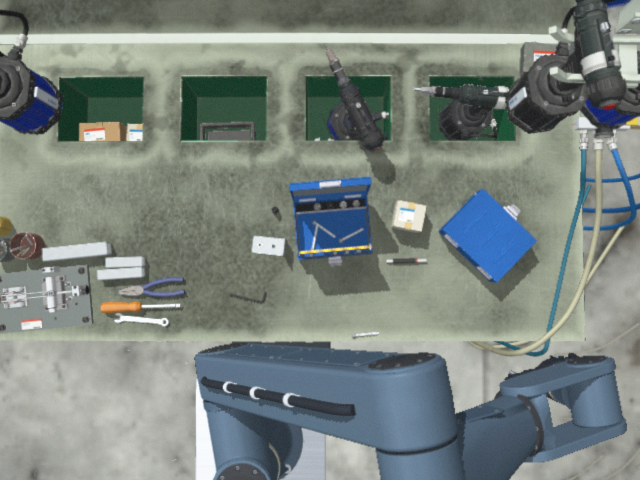

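The scene view shows the arm hiding the open case (edge visible at about 290,200) and a closed blue case at (455,207). In the top view the candidates are the open blue case with the yellow holder edge at (333,225) and a closed blue case at (488,235). Neither looks purple. The open one, with the holder upright, fits the description. Bystanders: nose (277,212), bracket (268,245), carton (408,215), gauge (407,261). Next, a close crop.

Run:
```python
import cv2
im=cv2.imread("pics/top0.png")[165:285,240:440]
cv2.imwrite("pics/crop0.png",cv2.resize(im,None,fx=4,fy=4,interpolation=cv2.INTER_CUBIC))
```

```text
(no output)
```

View pics/crop0.png

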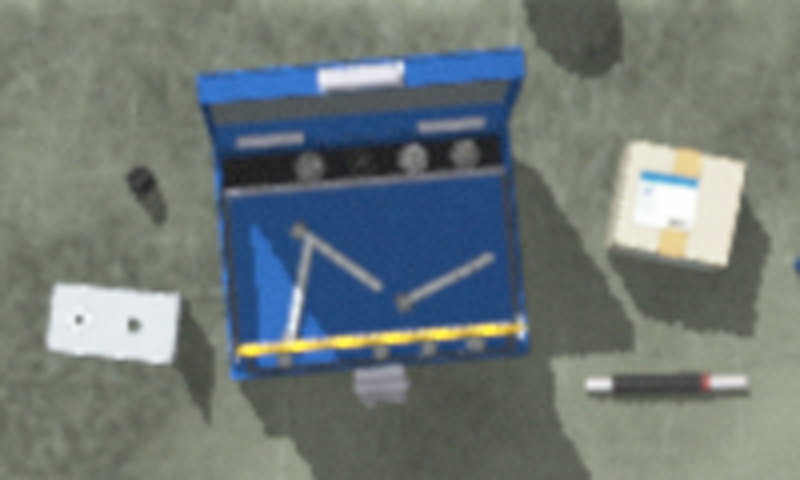

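```bash
cat > h.py <<'E'
import numpy as np,cv2
from station import manip
def ray(cal,uv):
    f=240/np.tan(np.radians(cal["fovy"])/2)
    d=(np.array(uv,float)-[cal["cx"],cal["cy"]])/f
    u=d.copy()
    for _ in range(20): u=d/(1+cal["k1"]*(u@u))
    R=np.array(cal["R"]);t=np.array(cal["t"])
    return -R.T@t, R.T@np.array([u[0],u[1],1])
def onz(cal,uv,z):
    o,d=ray(cal,uv);return o+d*(z-o[2])/d[2]
def proj(cal,X):
    f=240/np.tan(np.radians(cal["fovy"])/2)
    c=np.array(cal["R"])@np.array(X)+cal["t"];u=c[:2]/c[2]
    return u*(1+cal["k1"]*(u@u))*f+[cal["cx"],cal["cy"]]
def casept(o,yaw,p):
    c,s=np.cos(yaw),np.sin(yaw);return np.array([o[0]+c*p[0]-s*p[1],o[1]+s*p[0]+c*p[1],p[2]])
E
python3 - <<'E'
from h import *
cal=manip.get_calibration("top")
P=lambda x,y,z:onz(cal,(240+x/4,165+y/4),z)
for n,x,y,z in [("FL",233,377,.047),("FR",527,353,.047),("HL",238,350,.13),("HR",524,328,.13),("catch",382,400,.068),("lidL",199,75,.187),("lidR",523,50,.187),("lidL2",203,100,.187),("lidR2",521,75,.187),
 ("cartonTL",630,140,.055),("cartTR",745,160,.055),("cartBL",612,247,.055),("cartBR",727,268,.055),("gL",587,384,.006),("gR",747,382,.006),("nose",140,180,.027),("brL",50,350,.048),("brR",176,362,.048),("brTR",180,292,.048)]:
    print(n,P(x,y,z).round(4))
E
```

```text
FL [ 0.4431 -0.0956  0.047 ]
FR [ 0.4574 -0.2726  0.047 ]
HL [ 0.4572 -0.1018  0.13  ]
HR [ 0.4696 -0.2642  0.13  ]
catch [ 0.4291 -0.1848  0.068 ]
lidL [ 0.6062 -0.0825  0.187 ]
lidR [ 0.6199 -0.2598  0.187 ]
lidL2 [ 0.5925 -0.0847  0.187 ]
lidR2 [ 0.6061 -0.2587  0.187 ]
cartonTL [ 0.5853 -0.3346  0.055 ]
cartTR [ 0.5732 -0.4037  0.055 ]
cartBL [ 0.5208 -0.3233  0.055 ]
cartBR [ 0.5081 -0.3922  0.055 ]
gL [ 0.4392 -0.313   0.006 ]
gR [ 0.4404 -0.4121  0.006 ]
nose [ 0.564  -0.0377  0.027 ]
brL [0.4593 0.0145 0.048 ]
brR [ 0.4521 -0.0614  0.048 ]
brTR [ 0.4942 -0.0637  0.048 ]
```

Chosen: the open case. Centre ≈ (0.520, -0.179), yaw ≈ 0.078. The measured rim is 178 mm wide and the holder 163 mm, and the catch falls where it should. Moving to in front of the holder with the fingers shut.

Call:
{"name": "arm_command", "arguments": {
  "rows": [
    [[20, 40, 0], -0.0275, 1],
    [[20, 40, 0], -0.0275, 1],
    [[20, 40, 0], -0.0275, 1],
    [[20, 40, 0], -0.0275, 1],
    [[20, 40, 0], -0.0275, 1],
    [[20, 40, 0], -0.0275, 1],
    [[20, 40, 0], -0.0275, 1],
    [[20, 40, 0], -0.0275, 1],
    [[20, 40, 0], -0.0275, 1],
    [[20, 40, 0], -0.0275, 1],
    [[0, 0, 0], 0, 1],
    [[0, 0, 0], 0, 1]
  ]
}}

```text
t: 1.6
tcp_pos: [0.4159, -0.1868, 0.2422]
tool_rot: [0.999, 0.039, -0.0, 0.0]
force: [0.4, 1.4, -0.8]
finger_gap: 0.003
```

Run:
```python
from h import *
s=manip.sense();print(s["t"],s["tcp_pos"],s["tool_rot"],s["force"],s["finger_gap"])
for n in("scene","top","wrist"):
    im=manip.snapshot(n);cv2.imwrite(f"pics/{n}1.png",im)
print(manip.get_calibration("wrist"))
```

```text
1.6 [ 0.4159091  -0.18675442  0.24220862] [ 9.99225517e-01  3.93484426e-02 -1.46184569e-04  2.10724745e-04] [ 0.36623747  1.39399912 -0.78140466] 0.0029061076510446186
{'fovy': 71.21500287863817, 'cx': 323.5383764180402, 'cy': 236.62243306753712, 'k1': 0.00901598960710255, 'R': array([[ 7.62526701e-02, -9.97088522e-01, -9.75803233e-05],
       [-9.61084065e-01, -7.35252782e-02,  2.66292046e-01],
       [-2.65523917e-01, -2.02116967e-02, -9.63892388e-01]]), 't': array([-0.21813245,  0.35195283,  0.48467172])}
```

View pics/scene1.png

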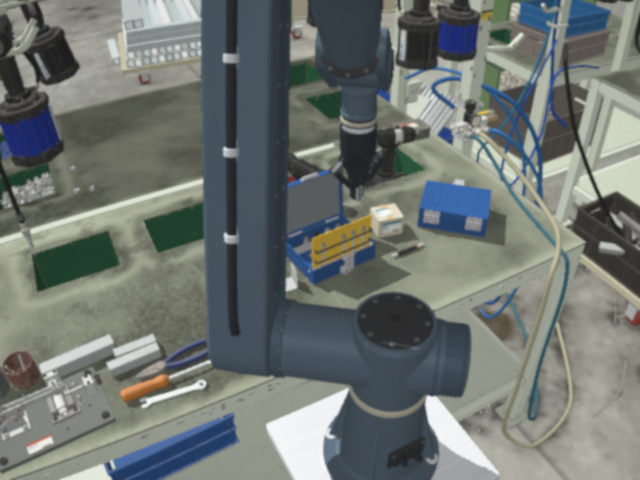

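View pics/wrist1.png

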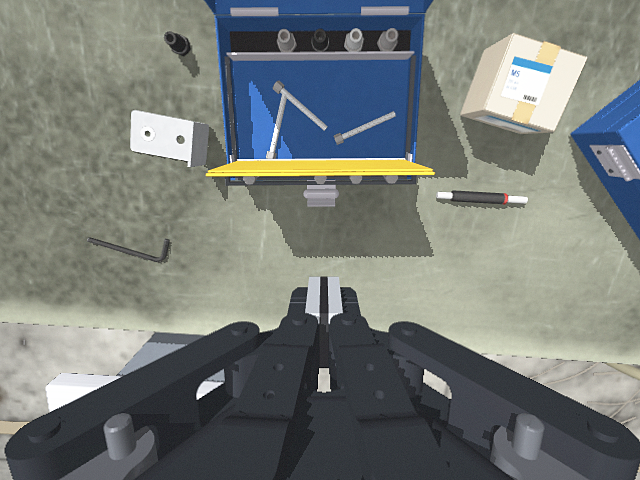

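View pics/top1.png

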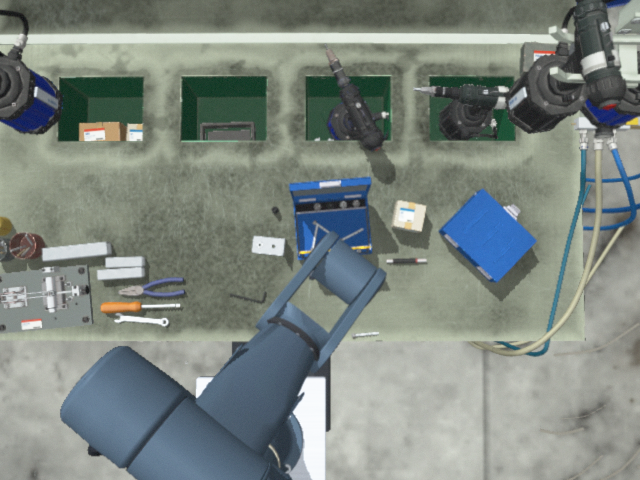

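The scene view shows the holder upright at (342,240) with the lid open behind it at (315,200). The wrist view shows the yellow edge from (207,172) to (434,170) and the catch at (321,195). The wrist camera sticks out towards the lid, so I'll check joint 6 for a half turn.

Run:
```python
from h import *
s=manip.sense();print(s["q"].round(3))
cal=manip.get_calibration("wrist")
print("cam",-np.array(cal["R"]).T@cal["t"])
for n,uv,z in [("HL",(207,173),.131),("HR",(434,172),.131),("catch",(321,190),.068),("lid bottom",(320,20),.1),("FL",(226,184),.047),("FR",(420,184),.047),("bracketR",(208,160),.0)]:
    print(n,onz(cal,uv,z).round(4))
o=np.array([.5201,-.1787])
for p in [(-.053,.082,.131),(-.053,-.082,.131),(-.091,0,.068)]:
    X=casept(o,.078,p);print(p,X.round(4),proj(cal,X).round(1))
# gun triangulation
ct=manip.get_calibration("top");cs=manip.get_calibration("scene")
for a,b in [((372,143),(303,165)),((333,55),(262,147))]:
    o1,d1=ray(ct,a);o2,d2=ray(cs,b)
    A=np.stack([d1,-d2],1);k=np.linalg.lstsq(A,o2-o1,rcond=None)[0]
    print((o1+d1*k[0]).round(3),(o2+d2*k[1]).round(3))
print("bin edge",onz(ct,(350,140),0).round(3))
```

```text
[-0.67   0.301  1.841 -0.     0.999  0.825]
cam [ 0.48358137 -0.18182389  0.37342786]
HL [ 0.4573 -0.1006  0.131 ]
HR [ 0.4704 -0.2616  0.131 ]
catch [ 0.4432 -0.1826  0.068 ]
lid bottom [ 0.5685 -0.1728  0.1   ]
FL [ 0.4391 -0.0905  0.047 ]
FR [ 0.4534 -0.2777  0.047 ]
bracketR [ 0.4572 -0.058   0.    ]
(-0.053, 0.082, 0.131) [ 0.4609 -0.1011  0.131 ] [207.6 168. ]
(-0.053, -0.082, 0.131) [ 0.4737 -0.2646  0.131 ] [438.9 167.6]
(-0.091, 0, 0.068) [ 0.4294 -0.1858  0.068 ] [323.4 205.2]
[ 0.706 -0.267  0.14 ] [ 0.732 -0.214  0.141]
[ 0.921 -0.179  0.112] [ 0.922 -0.176  0.113]
bin edge [ 0.743 -0.223  0.   ]
```

Call:
{"name": "arm_command", "arguments": {
  "rows": [
    [[0, 0, 0], 0.185, 1],
    [[0, 0, 0], 0.185, 1],
    [[0, 0, 0], 0.185, 1],
    [[0, 0, 0], 0.185, 1],
    [[0, 0, 0], 0.185, 1],
    [[0, 0, 0], 0.185, 1],
    [[0, 0, 0], 0.185, 1],
    [[0, 0, 0], 0.185, 1],
    [[0, 0, 0], 0.185, 1],
    [[0, 0, 0], 0.185, 1],
    [[0, 0, 0], 0.185, 1],
    [[0, 0, 0], 0.185, 1]
  ]
}}

```text
t: 3.25
tcp_pos: [0.4156, -0.1876, 0.2423]
tool_rot: [0.408, 0.913, -0.0, 0.0]
force: [0.7, 0.0, -0.3]
finger_gap: -0.002
```

Call:
{"name": "arm_command", "arguments": {
  "rows": [
    [[0, 0, -15], 0.185, 1],
    [[0, 0, -20], 0.185, 1],
    [[0, 0, -20], 0.185, 1],
    [[0, 0, -20], 0.185, 1],
    [[5, 0, -20], 0.185, 1],
    [[5, 2, -18], 0, 1],
    [[8, 2, 0], 0, 1],
    [[0, 0, 0], 0, 1]
  ]
}}

```text
t: 4.25
tcp_pos: [0.4348, -0.1834, 0.1298]
tool_rot: [-0.04, 0.999, -0.001, 0.001]
force: [0.4, -0.3, 0.3]
finger_gap: -0.0
```

Run:
```python
from h import *
s=manip.sense();print(s["t"],s["tcp_pos"],s["tool_rot"],s["force"],s["q"].round(2))
for n in("scene",):
    im=manip.snapshot(n)[150:300,230:450];cv2.imwrite(f"pics/{n}2.png",cv2.resize(im,None,fx=3.5,fy=3.5))
```

```text
4.25 [ 0.43483993 -0.18340829  0.12975124] [-4.03452574e-02  9.99185454e-01 -5.32531609e-04  6.36020229e-04] [ 0.38694844 -0.27062058  0.33880276] [-0.64  0.51  1.92 -0.    0.71 -2.29]
```

View pics/scene2.png

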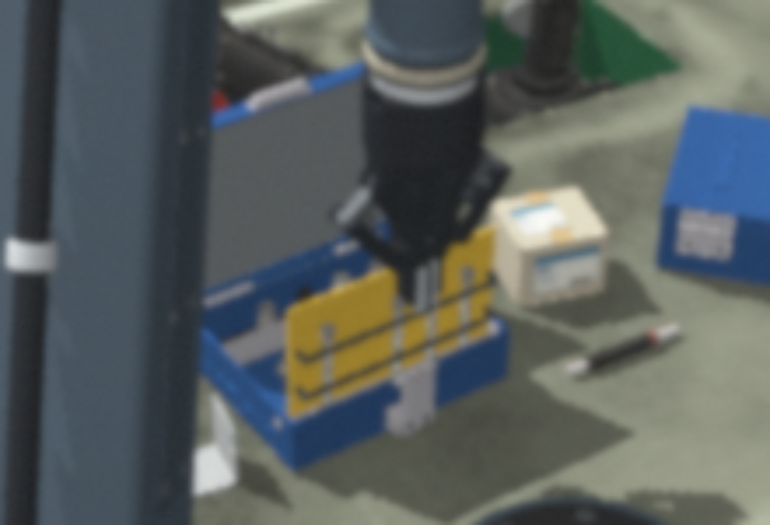

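Call:
{"name": "arm_command", "arguments": {
  "rows": [
    [[10, 0.8, 0], 0, 1],
    [[10, 0.8, 0], 0, 1],
    [[10, 0.8, 0], 0, 1],
    [[11, 0.8, 0], 0, 1],
    [[10, 0.8, -4], 0, 1],
    [[11, 0.8, -4], 0, 1],
    [[9, 0.7, -6], 0, 1],
    [[9, 0.7, -7], 0, 1],
    [[0, 0, 0], 0, 1]
  ]
}}

```text
t: 5.42
tcp_pos: [0.5147, -0.1763, 0.1076]
tool_rot: [-0.041, 0.999, -0.0, 0.0]
force: [-0.1, 0.3, 0.0]
finger_gap: 0.003
```

Run:
```python
from h import *
s=manip.sense();print(s["t"],s["tcp_pos"],s["force"])
for n in("scene","top"):
    im=manip.snapshot(n)
    im=im[150:300,230:450] if n=="scene" else im[165:285,240:440]
    cv2.imwrite(f"pics/{n}3.png",cv2.resize(im,None,fx=3.5,fy=3.5))
```

```text
5.425 [ 0.51469973 -0.17631149  0.10755691] [-0.14818124  0.28358553  0.01358218]
```

View pics/scene3.png

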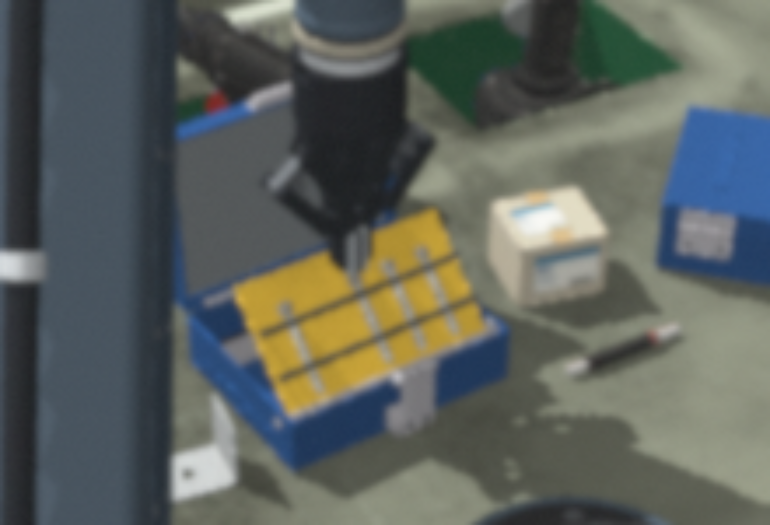

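View pics/top3.png

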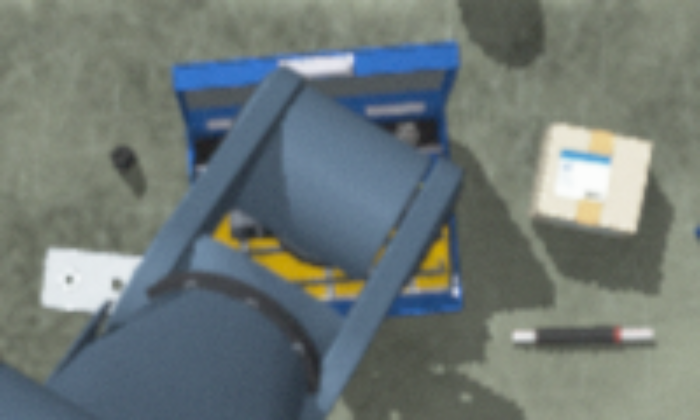

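Call:
{"name": "arm_command", "arguments": {
  "rows": [
    [[0, 0, 15], 0, 1],
    [[8, 0.6, 0], 0, 1],
    [[8, 0.6, 0], 0, 1],
    [[3, 0.3, -9], 0, 1],
    [[4, 0.3, -9], 0, 1],
    [[4, 0.3, -10], 0, 1],
    [[4, 0.3, -11], 0, 1],
    [[4, 0.3, -11], 0, 1],
    [[2, 0, -8], 0, 1],
    [[1, 0, -8], 0, 1],
    [[0, 0, -5], 0, 1],
    [[0, 0, 0], 0, 1]
  ]
}}

```text
t: 7.02
tcp_pos: [0.5517, -0.1735, 0.0519]
tool_rot: [-0.041, 0.999, 0.0, -0.0]
force: [-0.2, 0.3, 0.5]
finger_gap: -0.0
```

Run:
```python
from h import *
s=manip.sense();print(s["t"],s["tcp_pos"],s["force"])
for n in("scene",):
    im=manip.snapshot(n)
    im=im[150:300,230:450] if n=="scene" else im[165:285,240:440]
    cv2.imwrite(f"pics/{n}4.png",cv2.resize(im,None,fx=3.5,fy=3.5))
```

```text
7.025 [ 0.55170696 -0.17349533  0.05194818] [-0.23329089  0.32953801  0.53223825]
```

View pics/scene4.png

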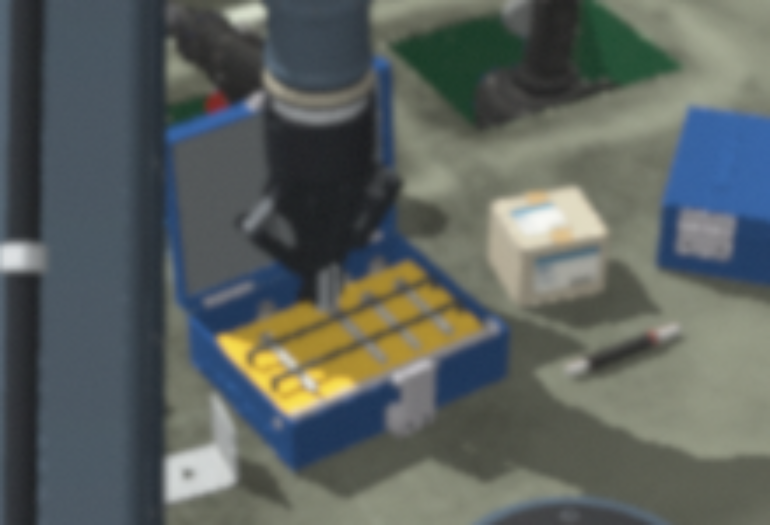

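Call:
{"name": "arm_command", "arguments": {
  "rows": [
    [[0, 0, -2], 0, 1],
    [[0, 0, -1], 0, 1],
    [[0, 0, 0], 0, 1]
  ]
}}

```text
t: 7.45
tcp_pos: [0.552, -0.1736, 0.0494]
tool_rot: [-0.041, 0.999, -0.0, 0.0]
force: [-0.2, -0.9, 0.0]
finger_gap: -0.003
```

Call:
{"name": "arm_command", "arguments": {
  "rows": [
    [[0, 0, -1], 0, 1],
    [[0, 0, -1], 0, 1],
    [[0, 0, 0], 0, 1]
  ]
}}

```text
t: 7.82
tcp_pos: [0.5521, -0.1737, 0.0491]
tool_rot: [-0.041, 0.999, -0.0, 0.0]
force: [-2.1, 0.4, 11.0]
finger_gap: -0.0
```

Fingertip at z = 38 mm with 11 N upward: the holder is on its stop. Lifting off to check it and look behind the lid.

Call:
{"name": "arm_command", "arguments": {
  "rows": [
    [[0, 0, 10], 0, 1],
    [[0, 0, 25], 0, 1],
    [[0, 0, 30], 0, 1],
    [[0, 0, 35], 0, 1],
    [[0, 0, 40], 0, 1],
    [[0, 0, 40], 0, 1],
    [[-10, 10, 30], 0, 1],
    [[0, 10, 10], 0, 1],
    [[0, 10, 0], 0, 1],
    [[0, 10, 0], 0, 1],
    [[0, 0, 0], 0, 1]
  ]
}}

```text
t: 9.2
tcp_pos: [0.5414, -0.1324, 0.2658]
tool_rot: [-0.041, 0.999, 0.001, -0.001]
force: [-0.1, 0.4, -0.6]
finger_gap: -0.001
```

Run:
```python
from h import *
s=manip.sense();print(s["t"],s["tcp_pos"],s["force"])
for n in("scene","wrist"):
    im=manip.snapshot(n)
    if n=="scene": im=cv2.resize(im[110:300,210:470],None,fx=3,fy=3)
    cv2.imwrite(f"pics/{n}5.png",im)
```

```text
9.2 [ 0.54141339 -0.13235678  0.26584991] [-0.08919961  0.39715741 -0.63237648]
```

View pics/scene5.png

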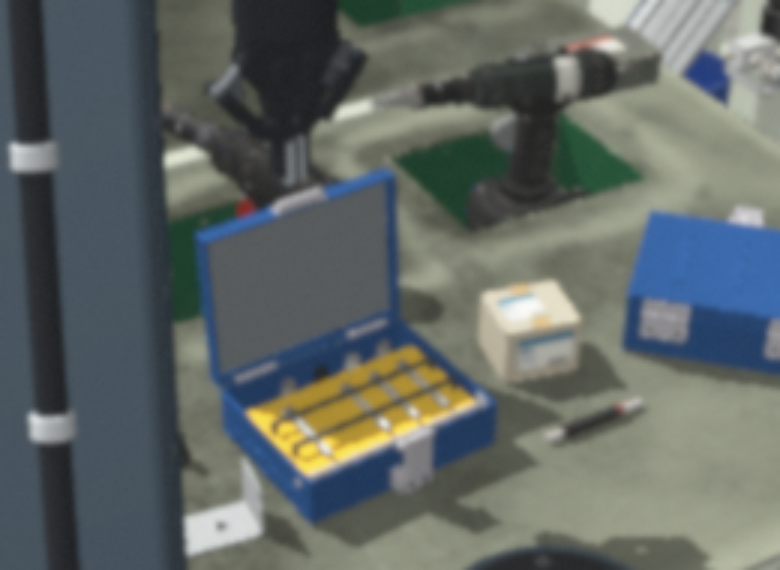

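View pics/wrist5.png

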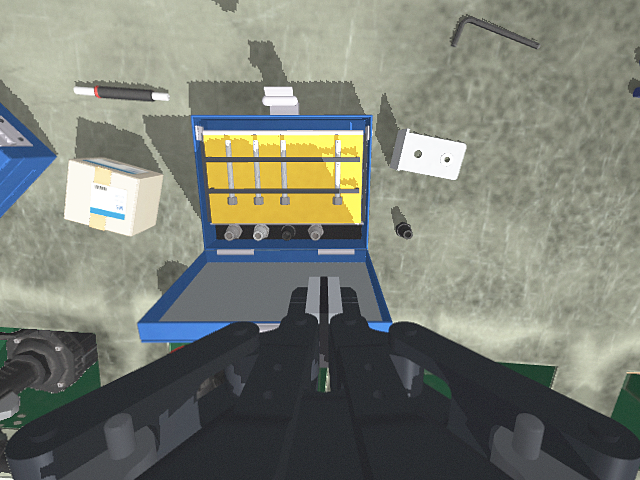

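The holder lies flat in the case (scene 365,410; wrist 285,180). The lid is still open and the bystanders are untouched. Moving over and behind the lid.

Call:
{"name": "arm_command", "arguments": {
  "rows": [
    [[20, 0, 0], 0, 1],
    [[25, 0, 0], 0, 1],
    [[25, 0, 0], 0, 1],
    [[20, 0, 0], 0, 1],
    [[7, -2, 0], 0, 1],
    [[0, 0, 0], 0, 1],
    [[0, 0, -20], 0, 1],
    [[0, 0, -25], 0, 1],
    [[0, 0, -25], 0, 1],
    [[0, 0, -18], 0, 1],
    [[0, 0, 0], 0, 1]
  ]
}}

```text
t: 10.68
tcp_pos: [0.6376, -0.1353, 0.1778]
tool_rot: [-0.04, 0.999, 0.001, -0.002]
force: [0.4, -0.4, 0.8]
finger_gap: 0.0
```

Run:
```python
from h import *
s=manip.sense();print(s["t"],s["tcp_pos"],s["force"])
for n in("scene",):
    im=manip.snapshot(n)
    if n=="scene": im=cv2.resize(im[110:300,210:470],None,fx=3,fy=3)
    cv2.imwrite(f"pics/{n}6.png",im)
```

```text
10.675 [ 0.63756908 -0.13528594  0.17781354] [ 0.44579786 -0.40633808  0.76477005]
```

View pics/scene6.png

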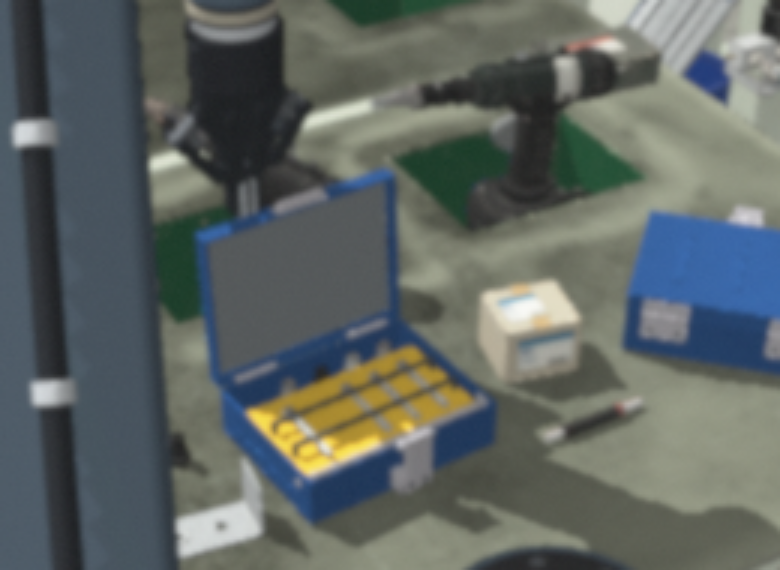

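Call:
{"name": "arm_command", "arguments": {
  "rows": [
    [[-10, -0.8, 0], 0, 1],
    [[-10, -0.8, 0], 0, 1],
    [[-12, -1, 1], 0, 1],
    [[-12, -1, 1], 0, 1],
    [[-11, -0.8, 1], 0, 1],
    [[-11, -0.8, -2], 0, 1],
    [[-11, -0.8, -3], 0, 1],
    [[-10, -0.8, -3], 0, 1],
    [[-14, -1, -8], 0, 1],
    [[-14, -1, -8], 0, 1],
    [[0, 0, 0], 0, 1]
  ]
}}

```text
t: 12.1
tcp_pos: [0.5212, -0.1435, 0.1571]
tool_rot: [-0.04, 0.999, 0.001, -0.003]
force: [-0.4, -0.3, -0.7]
finger_gap: 0.0
```

Run:
```python
from h import *
s=manip.sense();print(s["t"],s["tcp_pos"],s["force"])
for n in("scene",):
    im=manip.snapshot(n)
    if n=="scene": im=cv2.resize(im[110:300,210:470],None,fx=3,fy=3)
    cv2.imwrite(f"pics/{n}7.png",im)
```

```text
12.1 [ 0.52118662 -0.14347983  0.15705624] [-0.42861783 -0.3177608  -0.72661003]
```

View pics/scene7.png

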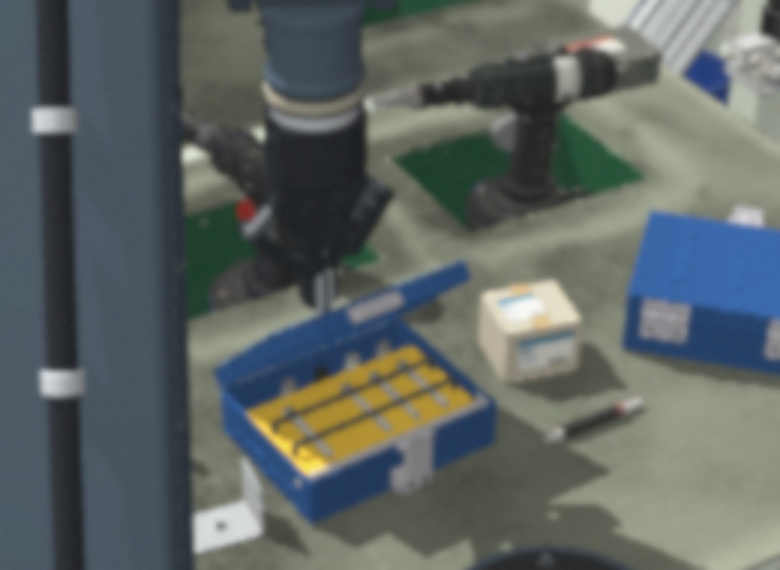

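Call:
{"name": "arm_command", "arguments": {
  "rows": [
    [[-11, -0.9, -11], 0, 1],
    [[-12, -0.9, -12], 0, 1],
    [[-6, -0.4, -9], 0, 1],
    [[-6, -0.4, -9], 0, 1],
    [[-5, -0.4, -9], 0, 1],
    [[-4, -0.3, -8], 0, 1],
    [[-4, -0.3, -8], 0, 1],
    [[0, 0, 0], 0, 1]
  ]
}}

```text
t: 13.15
tcp_pos: [0.475, -0.1476, 0.0915]
tool_rot: [-0.041, 0.999, 0.001, -0.001]
force: [0.1, 0.1, 0.7]
finger_gap: -0.002
```

Run:
```python
from h import *
s=manip.sense();print(s["t"],s["tcp_pos"],s["force"])
for n in("scene",):
    im=manip.snapshot(n)
    if n=="scene": im=cv2.resize(im[110:300,210:470],None,fx=3,fy=3)
    cv2.imwrite(f"pics/{n}8.png",im)
```

```text
13.15 [ 0.47495777 -0.14756681  0.09150811] [0.11125048 0.06493023 0.69031951]
```

View pics/scene8.png

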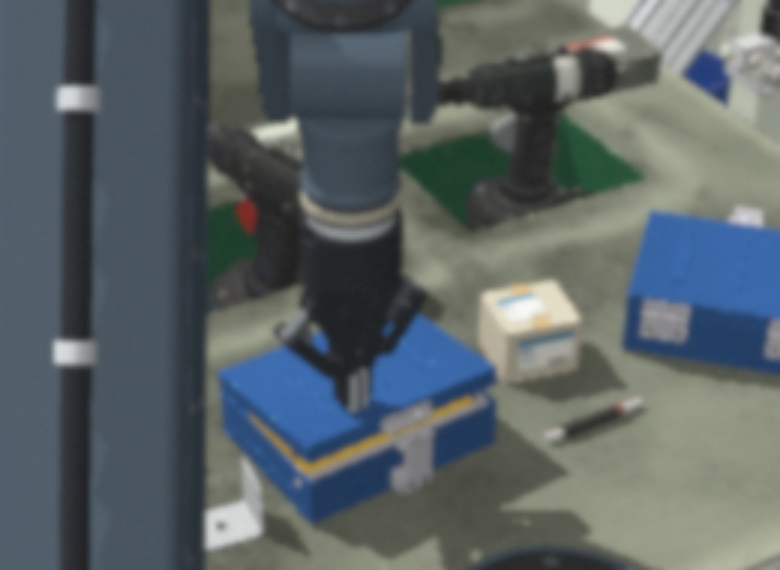

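Call:
{"name": "arm_command", "arguments": {
  "rows": [
    [[0, 0, 5], 0, 1],
    [[-7, -0.6, 0], 0, 1],
    [[-7, -0.6, 0], 0, 1],
    [[0, 0, -5], 0, 1],
    [[0, 0, -4], 0, 1],
    [[0, 0, -4], 0, 1],
    [[0, 0, 0], 0, 1]
  ]
}}

```text
t: 14.08
tcp_pos: [0.462, -0.1492, 0.0839]
tool_rot: [-0.041, 0.999, 0.0, -0.0]
force: [0.0, -0.8, -0.0]
finger_gap: -0.003
```

Call:
{"name": "arm_command", "arguments": {
  "rows": [
    [[0, 0, -2], 0, 1],
    [[0, 0, -2], 0, 1],
    [[0, 0, 0], 0, 1]
  ]
}}

```text
t: 14.45
tcp_pos: [0.4617, -0.1492, 0.0803]
tool_rot: [-0.041, 0.999, 0.0, -0.0]
force: [-0.8, -0.3, 1.9]
finger_gap: -0.0
```

Call:
{"name": "arm_command", "arguments": {
  "rows": [
    [[0, 0, -2], 0, 1],
    [[0, 0, -1], 0, 1],
    [[0, 0, 0], 0, 1]
  ]
}}

```text
t: 14.82
tcp_pos: [0.4623, -0.1492, 0.0771]
tool_rot: [-0.04, 0.999, -0.0, 0.0]
force: [0.1, 0.1, 0.2]
finger_gap: 0.002
```

Call:
{"name": "arm_command", "arguments": {
  "rows": [
    [[0, 0, -1], 0, 1],
    [[0, 0, -1], 0, 1],
    [[0, 0, 0], 0, 1]
  ]
}}

```text
t: 15.2
tcp_pos: [0.4621, -0.1492, 0.0752]
tool_rot: [-0.041, 0.999, -0.0, 0.0]
force: [0.2, -0.6, -1.1]
finger_gap: 0.002
```

Call:
{"name": "arm_command", "arguments": {
  "rows": [
    [[0, 0, -1], 0, 1],
    [[0, 0, 0], 0, 1]
  ]
}}

```text
t: 15.45
tcp_pos: [0.4621, -0.1492, 0.075]
tool_rot: [-0.041, 0.999, -0.0, 0.0]
force: [-1.7, 0.2, 6.8]
finger_gap: -0.002
```

Call:
{"name": "arm_command", "arguments": {
  "rows": [
    [[0, 0, -1], 0, 1],
    [[0, 0, -1], 0, 1],
    [[0, 0, 0], 0, 1]
  ]
}}

```text
t: 15.82
tcp_pos: [0.4621, -0.1492, 0.0747]
tool_rot: [-0.041, 0.999, -0.001, 0.001]
force: [-4.2, 1.6, 22.4]
finger_gap: 0.001
```

Call:
{"name": "arm_command", "arguments": {
  "rows": [
    [[0, 0, 6], 0, 1],
    [[0, 0, 10], 0, 1],
    [[0, 0, 20], 0, 1],
    [[0, 0, 30], 0, 1],
    [[0, 0, 40], 0, 1],
    [[0, 20, 30], 0, 1],
    [[0, 30, 10], 0, 1],
    [[0, 30, 0], 0, 1],
    [[0, 0, 0], 0, 1]
  ]
}}

```text
t: 16.95
tcp_pos: [0.4613, -0.0675, 0.2185]
tool_rot: [-0.042, 0.999, 0.0, -0.0]
force: [0.3, -0.0, 0.5]
finger_gap: 0.002
```

Run:
```python
from h import *
s=manip.sense();print(s["t"],s["tcp_pos"],s["force"])
for n in("scene","top"):
    im=manip.snapshot(n)
    im=cv2.resize(im[110:300,210:470],None,fx=3,fy=3) if n=="scene" else cv2.resize(im[165:285,240:440],None,fx=4,fy=4)
    cv2.imwrite(f"pics/{n}9.png",im)
```

```text
16.95 [ 0.46129198 -0.0675052   0.2185418 ] [ 0.34999073 -0.0346859   0.47058653]
```

View pics/scene9.png

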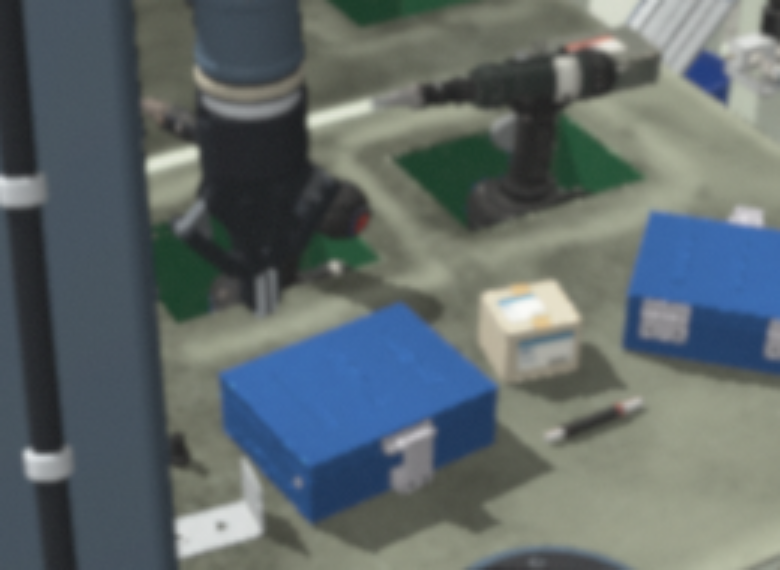

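View pics/top9.png

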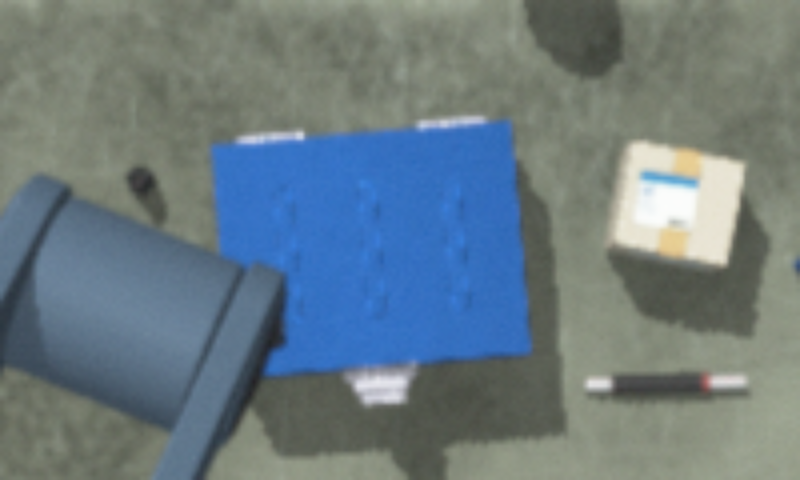

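The lid is flush with no gap after release, with the catch over its front edge at (412,440) in the scene crop and (380,380) in the top crop. Carton, gauge and nose are at their old pixels, and the bracket is unchanged in the scene view. Handing in.

```bash
python3 -c "
from station import manip
print(manip.sign_off())"
```

```text
the job is handed in; nothing more can be done
None
```

The blue case is closed: the yellow holder is folded flat in it, the lid is shut over it, and the catch is over the lid's front edge. I handed the job in at about 17 s of the 53 s allowed. No verdict was reported.

- **Holder:** I pushed its free edge back and then down with shut fingers. The fingertip stopped at z = 38 mm with about 11 N upward, which is the height of its stop. After lifting, the picture showed it flat with the lid still open.
- **Lid:** I swung it over from behind, with pauses, and pressed its front edge beside the catch. It stopped at z = 64 mm, the height given for fully shut. The force rose to about 22 N on the last press.
- **Catch:** I did not feel a clear snap in the force readings. The sign that it holds is that after I lifted the finger away, the lid stayed flush with no gap and the catch sat over its edge.
- **Other checks:** The case, carton, gauge and nose sit at the same place in the top view as at the start. The arm hid the bracket there, but the scene view showed it unchanged. The robot was clear of everything at the end.
- **Disagreements:** Early measurements of the catch's position differed by 14 mm between the wrist and top views. I used the top view, because it agreed with the case dimensions.

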